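# Chock the roller, then proof its clamp screw

## Task

Push the yellow wedge, thin end first, up the sloping deck under the low side of the black roller until the roller is rolled roughly a centimetre clear of both grey keeper lugs, and leave it resting on the wedge like that. Then proof the clamp screw without turning it: push the black grip of the torque wrench that sits on the screw clockwise (seen from above) until the red pointer stands in the green band, hold it there for a second or two, then let the wrench spring back to zero. Never go past the green band into the red one, do not let the screw or its pointer turn, and leave the things standing round about where they are.

Things in the scene. Friction and masses are not known exactly. Their poses are not given: they have to be found in the camera images.
- stand: Fixed stand with a plywood deck 250 (x) x 200 (y) mm. Origin: centre of its underside on the counter; x up the slope (away from the robot), y left, z up. The deck's top slopes at 0.07 rad: it lies 20 mm + 0.07 x above the counter. Side rails 18 mm over the deck at y = +-80 to 92 mm, from x = -20 mm back; cross stop at x = 108 mm.
- keeper_left (a point): Centre of the left grey keeper lug (fixed): 12 mm in x, 30 mm in y, 36 mm tall, at stand x = 14, y = 67 mm. The lane between the two lugs, where the wedge goes, is 104 mm wide.
- keeper_right (a point): Centre of the right grey keeper lug, the mirror image at stand y = -67 mm.
- roller: Loose black rubber roller, 60 mm diameter, 150 mm long, 0.5 to 0.75 kg, lying across the deck. Origin: middle of its axis, own y along the axis. At the start it leans on both lugs, axis at stand x = 50 mm, 54 mm above the counter. It is clear when both axis ends stand at x = 52.5 to 72 mm (aim at 60). It stays on the deck.
- roller_left (a point): Left (+y) end of the roller's axis.
- roller_right (a point): Right (-y) end of the roller's axis.
- wedge: Loose solid yellow wedge on the deck before the roller: 60 mm wide (own x), 100 mm long (own y), 80 g. Origin: centre of the underside. Own -y points to the thin end, towards the roller; the thick end, 34 mm high, is at y = +50 mm towards the robot. The thin end stops 5 mm short of the roller's touching line, then drives the roller ahead of it. Stays where left.
- screw (a joint): Turning of the clamp screw about its upright axis, rad, + = clockwise from above. Starts at 0.25 to 0.50; at 0 the pointer and the wrench point along the stand's -y. Friction holds it up to 2.2 N m, then it slips; it must stay within 0.05 rad of its start.
- wrench (a joint): Wrench reading: angle of its spring beam and grip from the pointer, about the screw's axis, rad, + = clockwise from above. 0 when left alone, 6 N m per rad, springs back by itself. Green band 0.14 to 0.26 (aim at 0.20 = 1.2 N m); red from 0.32.
- screw_axis (a point): Fixed point on the screw's upright axis, 90 mm above the counter. The screw sits in a blue clamp block 44 x 40 mm, 70 mm high, on the right of the stand.
- grip_mark (a point): Orange ring round the middle of the wrench's grip, on the grip's axis, 170 mm from the screw's axis, 88 mm above the counter. The grip is a level black bar of 20 mm diameter, 135 to 205 mm from the screw's axis. Push it sideways with a finger reaching down on its anticlockwise (+x) side: about 7 N and 34 mm of travel reach mid green. Beneath it: 50 mm or more of free height.
- pointer_tip (a point): Tip of the thin red pointer that turns with the screw, 114 mm from its axis, 105 mm above the counter, over the white scale (98 to 130 mm from the axis, with black zero line, green band, red band). Pushing the pointer would turn the screw.
- solvent: Dark solvent can, 47 x 73 mm, 154 mm tall, behind the stand on the right. Bystander. Origin: centre of the underside.
- ink_tin: Short tin with dark rims, 69 mm diameter, 53 mm tall, left of the stand. Bystander. Origin: centre of the underside.
- tape: Roll of blue tape lying flat, 93 mm diameter, 24 mm high, on the right near the edge of the counter. Bystander. Origin: centre of the underside.
- talc: White shaker tin, 33 mm diameter, 71 mm tall, behind the stand on the left. Bystander. Origin: centre of the underside.
Mind the look-alikes: they are no part of the job. Several things have the shape of the wedge; the one meant has the colours described above.

How it is judged:
On the way, in this order (a step that is already met when the one before it is completed fails the run):
1. the roller rests on the wedge, both its ends clear of the keeper lugs, nothing of the robot touching them (x of roller_left in the frame of stand between 0.0525 and 0.072 m and x of roller_right in the frame of stand between 0.0525 and 0.072 m and contact force between wedge and roller above 0.05 N and z of roller in the frame of stand below 0.064 m and contact force between the fingers and wedge below 0.05 N and contact force between the fingers and roller below 0.05 N and linear speed of each of roller, wedge below 0.01 m/s), for 0.3 s.
2. the wrench is held with the pointer in the green band for about a second (value of joint wrench between 0.14 and 0.26 rad and x of roller_left in the frame of stand between 0.0525 and 0.072 m and x of roller_right in the frame of stand between 0.0525 and 0.072 m and contact force between wedge and roller above 0.05 N), for 0.8 s.
At the end, for the whole second after the job is handed in: The roller rests on the wedge at rest, both ends of its axis 2.5 to 22 mm up the slope from where it touched the keeper lugs and still on the deck; the wrench has sprung back to zero (within 0.03 rad) and the pointer tip, which turns with the screw, is within 6 mm (0.05 rad) of where it started (x of roller_left in the frame of stand between 0.0525 and 0.072 m and x of roller_right in the frame of stand between 0.0525 and 0.072 m and contact force between wedge and roller above 0.05 N and z of roller in the frame of stand below 0.064 m and linear speed of each of roller, wedge below 0.01 m/s and value of joint wrench between -0.03 and 0.03 rad and distance of pointer_tip from where it was at the start of the episode below 0.006 m).
It fails at once if the wrench was pushed into the red band (0.32 rad) (value of joint wrench above 0.32 rad).
It fails at once if the screw was turned (pointer tip moved 8 mm) (distance of pointer_tip from where it was at the start of the episode above 0.008 m).
It fails at once if a bystander was moved by 15 mm (distance of any of solvent, ink_tin, tape, talc from where it was at the start of the episode above 0.015 m).
It also fails if it takes over 58 s, if anything falls off the work surface, if the arm or the gripper's body presses on something with over 40 N, if the wrist force passes 120 N, or if a joint passes its speed limit or range.

## Robot

A 6-joint arm with a two-finger parallel gripper is mounted at the origin on a cart in front of the work surface, level with it; the furniture and walls round the work are solid. World frame = base frame: x ahead of the robot, y to its left, z up, the work surface at z = 0. Lengths are in m, angles in rad, forces in N, time in s.
With the tool pointing down it reaches from about 0.3 to 0.875 m from the base axis. Payload 6.4 kg.
Tool frame: the origin (TCP) lies midway between the tips of the shut fingers; the grasp point (between the pads) lies 19 mm behind it (grasp_offset is the distance from the TCP to the grasp point, in m); z points along the fingers, y is the line along which they close (so a half turn about z gives the same grasp; the last joint's range is limited). The gripper opens to 85 mm and grips with 20 to 120 N. Pads are 22 mm wide; open, the fingers measure 114 mm over their backs; the gripper's body (76 mm by 85 mm) begins 54 mm behind the grasp point. The pads swing forward as they close: fully open they stand 13 mm farther back than shut.
Start: joints at [-1.444, 0.181, 1.607, -0, 1.354, -0.206], TCP at [0.188, -0.543, 0.231] pointing down, gripper open.
Joint ranges: [-2.99, 2.99], [-0.89, 2.07], [0.3, 2.58], [-1.14, 4.28], [0, 2.63], [-3.12, 3.12]. Speed limits (rad/s): [2.57, 2.57, 3.01, 3.14, 3.14, 3.14].

## Interface

Orientations are given as a unit quaternion [w, x, y, z].
In Python, from bench import * gives the robot as it stands. The module is installed in compiled form; this text tells all that it offers.
- The arm moves only by the tool servo_tool, never from a script. Its argument "commands" is text: rows parted by semicolons, each of 7 numbers parted by spaces: the turn, a rotation vector about the tool's x, y, z in rad, then the shift along the tool's x, y, z in mm, then the opening, from 0 (shut) to 1 (fully open). In form: wx wy wz dx dy dz claw; .... A call has 1 to 5 rows; each row shifts and turns the commanded pose from where the row before left it, along the tool's axes as they then stand; what a row does not reach is not made up. A row lasts 1/8 s, in which the tool goes at most 62.5 mm and 10.7 degrees, less where a joint would pass 70% of its speed; a pose out of reach is approached as far as the arm can. A call with a gripper value outside its range is refused whole. The fingers move at their own pace and stop on an object; the grip force is fixed at half the most. Time passes only in rows, so rows that do not move let the fingers close. It gives the time, the measured TCP pose, the force, the opening and the grip force at its end, in the units of the state.
- get_obs(): the state, without advancing time (a new reading comes with each control period).
- camera(name): name is "side" or "top" or "wrist"; returns the picture (400x640x3 uint8, blue, green, red); there is no depth.
- calibration(name): a dict with "fx", "fy", "cx", "cy" (pixels), "R" (3x3) and "t" (3): a world point X has camera coordinates R X + t. Camera axes: x right, y down, z forward; pixel columns grow to the right and rows downward; lengths in m; the calibration is good to about 2 mm. A picture is of the moment at which its call begins: read the wrist's pose just before it. calibration takes no time and is no camera call; for the wrist camera it gives the pose at the moment of the call.
- hand_in(): hands the job in; it is judged then, once.
The state is a dict: "time_s": time; "q": joint angles; "dq": joint speeds; "joint_efforts": joint torques, N m; "eef_pos": TCP position; "eef_rot": TCP orientation; "wrist_force": force on the tool from outside, world axes, zero at the start; "torque": the same for the moment, N m; "opening": opening from 0.0 (shut) to 1.0 (fully open); "grasp_force": force on a finger pad.
Only numpy, scipy, OpenCV 4.12 (cv2) and the standard library are available. Lean on these libraries where they do the work, as an engineer would, in place of code of your own. Each camera call takes 0.05 s, during which the arm holds its last target. There are 200 camera calls.

## Working session

There is one attempt and no reset: what is moved stays moved. The work goes in short steps, Python scripts to look and compute and a tool call to move; the robot and the scene stay as the last step left them, time stands still between calls to the robot, and variables do not carry over. Pictures are saved under pics/ and viewed, at most 10 in all, crops included, and the job is handed in when it is done.

Besides the shell and the picture viewer there is one more tool, called as name(argument=value, ...), one argument or row to a line, values as JSON. servo_tool: Moves the arm, as the interface text tells. Its arguments: {"type":"object","properties":{"commands":{"type":"string"}},"required":["commands"]}

```bash
mkdir -p pics
python3 - <<'E'
from bench import *
import cv2
o=get_obs(); print({k:o[k] for k in o})
for n in("top","side"):
    cv2.imwrite(f"pics/{n}0.png",camera(n)); c=calibration(n); print(n,c)
E
```

```text
{'time_s': 0.0, 'q': array([-1.44430695e+00,  1.81518603e-01,  1.60801412e+00, -2.51417645e-06,
        1.35375545e+00, -2.06296804e-01]), 'dq': array([-0.00216265,  0.00022296,  0.00049382,  0.00027203,  0.00026731,
       -0.00025891]), 'joint_efforts': array([-8.83848497e-04, -4.44882452e+01, -3.51338267e+01, -3.33305370e-04,
        8.83927132e-03,  6.90312618e-06]), 'eef_pos': array([ 0.18778754, -0.54289965,  0.23039379]), 'eef_rot': array([-8.47130058e-04,  9.86188181e-01,  1.65626548e-01,  3.25932468e-05]), 'wrist_force': array([ 0.37967086, -1.07142029, -0.49426766]), 'torque': array([-0.01202688, -0.01967109,  0.00963159]), 'grasp_force': 0.0, 'opening': 0.9977057754405332}
top {'fx': 481.65311210561697, 'fy': 481.65311210561697, 'cx': 320.26916455627, 'cy': 203.68117121491363, 'R': array([[ 0.00565367, -0.99998324, -0.00124726],
       [-0.99465099, -0.00549487, -0.10314661],
       [ 0.10313803,  0.00182374, -0.99466538]]), 't': array([1.28840646e-04, 6.31015724e-01, 1.68205970e+00])}
side {'fx': 426.18157859156855, 'fy': 426.18157859156855, 'cx': 317.9460684262345, 'cy': 198.0821953104541, 'R': array([[-0.97854248, -0.20565707, -0.01264094],
       [-0.0865923 ,  0.46613594, -0.88046525],
       [ 0.1869663 , -0.86047804, -0.47394213]]), 't': array([0.60397377, 0.1265083 , 1.10144972])}
```

View pics/top0.png

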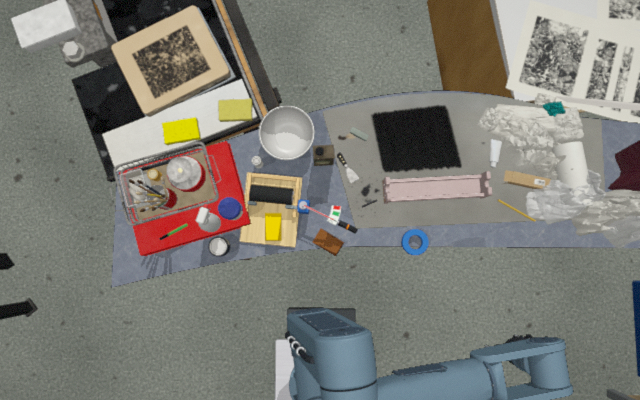

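View pics/side0.png

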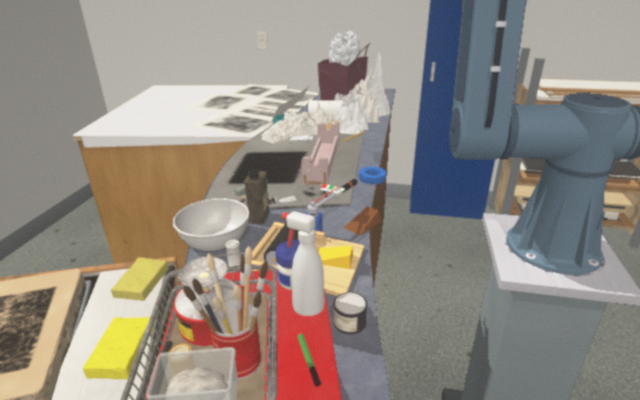

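The top view shows the stand around (272,210), with the roller at (270,193) and a yellow block on the deck at (273,227). The clamp is at (303,207), and the wrench runs to its grip near (350,230). Wedge-shaped candidates:
- The yellow block at (273,227) is on the deck before the roller, so it fits.
- The brown block at (328,241) has the wrong colour.
- The yellow sponges at (181,131) and (235,110) are off the deck.

I'll confirm this with an enlarged crop.

```bash
cat > h.py <<'E'
import numpy as np, cv2
from bench import *
def ray(n,u,v,c=None):
    c=c or calibration(n); R=np.array(c["R"]); t=np.array(c["t"])
    d=R.T@np.array([(u-c["cx"])/c["fx"],(v-c["cy"])/c["fy"],1]); return -R.T@t,d
def onz(n,u,v,z,c=None):
    o,d=ray(n,u,v,c); return o+d*(z-o[2])/d[2]
def proj(n,X,c=None):
    c=c or calibration(n); p=np.array(c["R"])@np.array(X)+np.array(c["t"]); return np.array([c["fx"]*p[0]/p[2]+c["cx"],c["fy"]*p[1]/p[2]+c["cy"]])
E
python3 - <<'E'
from h import *
im=cv2.imread("pics/top0.png"); a=im[165:255,235:365]
cv2.imwrite("pics/c1.png",cv2.resize(a,None,fx=6,fy=6,interpolation=cv2.INTER_CUBIC))
E
```

```text
(no output)
```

View pics/c1.png

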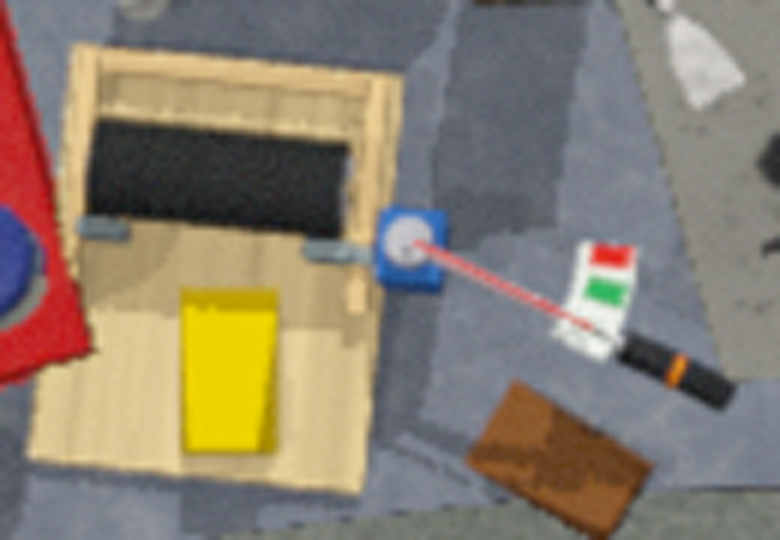

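The crop confirms it: a solid yellow wedge on the deck, thin end towards the roller and thick end at crop (230,450). The brown block is the decoy. Next I'll compute the positions.

Run:
```python
from h import *
c=calibration("top")
f=lambda u,v,z:onz("top",(u+.5)/6-.5+235,(v+.5)/6-.5+165,z,c)
nl,nr=f(28,460,.011),f(362,495,.011)
fl,fr=f(75,45,.040),f(402,75,.040)
print("corners",nl,nr,fl,fr,np.linalg.norm(nl-nr))
yax=(nl-nr)[:2]; yaw=np.arctan2(-yax[0],yax[1]); print("yaw",yaw, np.arctan2(*( (nl+nr-fl-fr)[:2]*-1)[::-1]))
Rz=np.array([[np.cos(yaw),-np.sin(yaw)],[np.sin(yaw),np.cos(yaw)]])
O=(nl+nr)[:2]/2+Rz@[.125,0]; print("O",O)
S=lambda p:Rz.T@(p[:2]-O)
for n,p in dict(keepL=f(103,230,.057),keepR=f(335,250,.057),screw=f(408,238,.10),ptr=f(608,335,.105),ring=f(677,370,.098),wnl=f(183,453,.012+.034),wnr=f(262,453,.046),wfl=f(183,300,.019),wfr=f(277,300,.019),rollL=f(92,175,.057),rollR=f(350,190,.057)).items(): print(n,p.round(4),"stand",S(p).round(4))
```

```text
corners [0.49654556 0.29273151 0.011     ] [0.47688559 0.09337243 0.011     ] [0.74219226 0.26552314 0.04      ] [0.72520708 0.07079929 0.04      ] 0.20032612537269312
yaw -0.09829801148124755 -0.10043962724105188
O [0.61111216 0.18078449]
keepL [0.6298 0.2441 0.057 ] stand [0.0124 0.0649]
keepR [0.6188 0.1083 0.057 ] stand [ 0.0148 -0.0714]
screw [0.6217 0.064  0.1   ] stand [ 0.022  -0.1152]
ptr [ 0.5666 -0.0499  0.105 ] stand [-0.0216 -0.234 ]
ring [ 0.5474 -0.0894  0.098 ] stand [-0.0369 -0.2751]
wnl [0.5003 0.1963 0.046 ] stand [-0.1118  0.0046]
wnr [0.5005 0.1502 0.046 ] stand [-0.107  -0.0413]
wfl [0.5921 0.2011 0.019 ] stand [-0.0209  0.0183]
wfr [0.5924 0.145  0.019 ] stand [-0.0151 -0.0375]
rollL [0.6622 0.2513 0.057 ] stand [0.044  0.0751]
rollR [0.6542 0.0999 0.057 ] stand [ 0.0508 -0.0763]
```

servo_tool(
  commands="0 0 0.144 0 0 -30 0.4; 0 0 0.144 0 0 -30 0.4; 0 0 0.144 0 0 -30 0.4; 0 0 0 0 0 0 0.4",
)

```text
time_s: 0.6
eef_pos: [0.188, -0.5446, 0.3238]
eef_rot: [0.002, 0.999, -0.049, 0.0]
wrist_force: [0.3, 0.4, 0.1]
opening: 0.401
grasp_force: 0.0
```

```bash
cat >> h.py <<'E'
from scipy.spatial.transform import Rotation as Ro
def st():
    o=get_obs(); q=o["eef_rot"]; R=Ro.from_quat(np.r_[q[1:],q[0]]).as_matrix(); return o,R
def rel(X):
    o,R=st(); d=R.T@(np.array(X)-o["eef_pos"])*1000
    print("pos",o["eef_pos"].round(4),"toolx yaw",np.arctan2(R[1,0],R[0,0]).round(4),"tilt z",R[:,2].round(3),"F",o["wrist_force"].round(1),"t",round(o["time_s"],2),"op",round(o["opening"],2)); print("shift mm",d.round(1))
E
python3 - <<'E'
from h import *
rel([.42,.15,.32])
c=calibration("wrist"); R=np.array(c["R"]); print("cam",-R.T@c["t"],R.round(3),c["fx"])
E
```

```text
pos [ 0.188  -0.5446  0.3238] toolx yaw -0.0989 tilt z [ 0.001 -0.005 -1.   ] F [0.3 0.4 0.1] t 0.6 op 0.4
shift mm [ 1.622e+02 -7.141e+02  7.000e-01]
cam [ 0.26900399 -0.55246976  0.46620726] [[-0.099 -0.995  0.005]
 [-0.944  0.096  0.317]
 [-0.316  0.027 -0.948]] 311.2215002740115
```

servo_tool(
  commands="0 0 0 24 -53 0 0.4; 0 0 0 24 -53 0 0.4; 0 0 0 24 -53 0 0.4; 0 0 0 24 -53 0 0.4; 0 0 0 24 -53 0 0.4",
)

```text
time_s: 1.23
eef_pos: [0.3337, -0.2894, 0.3196]
eef_rot: [-0.001, 0.999, -0.049, -0.001]
wrist_force: [1.8, -0.8, 0.2]
opening: 0.4
grasp_force: 0.0
```

servo_tool(
  commands="0 0 0 24 -53 0 0.4; 0 0 0 24 -53 0 0.4; 0 0 0 24 -53 0 0.4; 0 0 0 24 -53 0 0.4; 0 0 0 24 -53 0 0.4",
)

```text
time_s: 1.85
eef_pos: [0.4792, -0.0378, 0.3198]
eef_rot: [-0.0, 0.999, -0.048, -0.001]
wrist_force: [0.9, 0.2, 0.0]
opening: 0.402
grasp_force: 0.0
```

servo_tool(
  commands="0 0 0 24 -53 0 0.4; 0 0 0 24 -53 0 0.4; 0 0 0 0 0 0 0.4",
)

```text
time_s: 2.22
eef_pos: [0.5375, 0.0644, 0.3189]
eef_rot: [-0.001, 0.999, -0.046, -0.002]
wrist_force: [-1.1, -0.8, -0.3]
opening: 0.398
grasp_force: 0.0
```

Run:
```python
from h import *
import pickle
rel([.47,.17,.10])
c=calibration("wrist"); im=camera("wrist"); pickle.dump(c,open("w1.pkl","wb"))
cv2.imwrite("pics/w1.png",im)
```

```text
pos [0.5375 0.0644 0.3189] toolx yaw -0.0918 tilt z [-0.003  0.001 -1.   ] F [-1.1 -0.8 -0.3] t 2.23 op 0.4
shift mm [-76.2 -98.8 219.2]
```

View pics/w1.png

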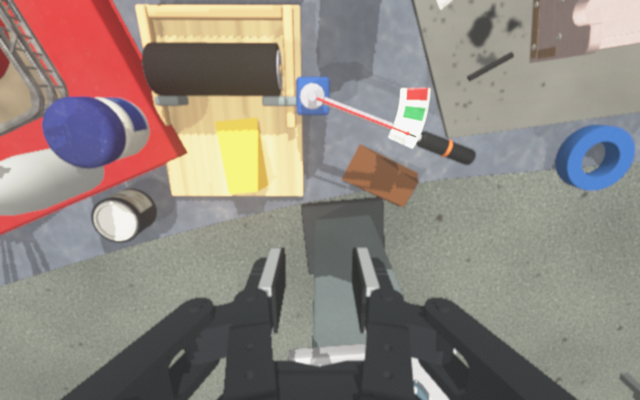

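The wrist view shows the wedge at (241,157), with its thin edge near row 120 and its thick end near row 190. The roller is at (214,68) and the lugs are at (172,100) and (278,100). The screw head is at (312,95), the pointer tip at (413,134) and the orange ring at (449,147). Next I'll measure from colour masks.

Run:
```python
from h import *
import pickle
c=pickle.load(open("w1.pkl","rb")); im=cv2.imread("pics/w1.png"); h=cv2.cvtColor(im,cv2.COLOR_BGR2HSV)
O=np.array([.6111,.1778]); yaw=-.0985
Rz=np.array([[np.cos(yaw),-np.sin(yaw)],[np.sin(yaw),np.cos(yaw)]])
S=lambda p:(Rz.T@(p[:2]-O)*1000).round(1)
m=cv2.inRange(h,(24,150,120),(34,255,255)); m[:,:190]=0; m[:,300:]=0; m[:100]=0;m[210:]=0
k=max(cv2.findContours(m,0,2)[0],key=cv2.contourArea); print(cv2.contourArea(k)); ap=cv2.approxPolyDP(k,3,True)[:,0]; print(ap.tolist())
for p in ap: print(p,"z.018",S(onz("wrist",*p,.018,c)),"z.046",S(onz("wrist",*p,.046,c)))
bands={"yel":(20,40)}
top=m&cv2.inRange(h,(0,0,200),(255,255,255)); k2=max(cv2.findContours(top,0,2)[0],key=cv2.contourArea); print("bright",cv2.approxPolyDP(k2,3,True)[:,0].tolist())
mo=cv2.inRange(h,(5,170,150),(17,255,255)); mo[:,:430]=0;mo[:,470:]=0; mo[:120]=0;mo[170:]=0
M=cv2.moments(mo,True); g=(M["m10"]/M["m00"],M["m01"]/M["m00"]); r=onz("wrist",*g,.094,c)
sc=onz("wrist",312,95,.095,c); pt=onz("wrist",413,134,.105,c)
for n,p in dict(ring=r,screw=sc,ptr=pt,kL=onz("wrist",172,100,.055,c),kR=onz("wrist",278,100,.055,c)).items(): print(n,p.round(4),S(p))
print("ring dist",np.linalg.norm((r-sc)[:2]),"ptr",np.linalg.norm((pt-sc)[:2]),"angle",np.arctan2(*(r-sc)[:2]))
print("corners",[S(onz("wrist",*p,.011,c)) for p in((170,197),(303,197))])
```

```text
0.0
[[258, 163]]
[258 163] z.018 [-74.6 -33.2] z.046 [-68.6 -38.7]
bright [[258, 163]]Traceback (most recent call last):
  File "<stdin>", line 13, in <module>
ZeroDivisionError: float division by zero
```

Run:
```python
from h import *
import pickle
c=pickle.load(open("w1.pkl","rb")); im=cv2.imread("pics/w1.png"); h=cv2.cvtColor(im,cv2.COLOR_BGR2HSV)
print([h[v,u].tolist() for u,v in((240,125),(240,140),(245,180),(262,170),(263,185),(200,150),(449,147))])
O=np.array([.6111,.1778]); yaw=-.0985
Rz=np.array([[np.cos(yaw),-np.sin(yaw)],[np.sin(yaw),np.cos(yaw)]])
S=lambda p:(Rz.T@(p[:2]-O)*1000).round(1)
m=cv2.inRange(h,(22,115,80),(36,255,255)); m[:,:190]=0; m[:,300:]=0; m[:100]=0;m[210:]=0
k=max(cv2.findContours(m,0,2)[0],key=cv2.contourArea); print(cv2.contourArea(k)); ap=cv2.approxPolyDP(k,2.5,True)[:,0]
for p in ap: print(p,"z.018",S(onz("wrist",*map(float,p),.018,c)),"z.046",S(onz("wrist",*map(float,p),.046,c)))
mo=cv2.inRange(h,(3,110,120),(20,255,255)); mo[:,:435]=0;mo[:,465:]=0; mo[:130]=0;mo[162:]=0
M=cv2.moments(mo,True); g=(M["m10"]/M["m00"],M["m01"]/M["m00"]) if M["m00"] else (449,147); r=onz("wrist",*g,.094,c)
sc=onz("wrist",312,95,.095,c); pt=onz("wrist",413,134,.105,c)
for n,p in dict(ring=r,screw=sc,ptr=pt,kL=onz("wrist",172,100,.055,c),kR=onz("wrist",278,100,.055,c)).items(): print(n,p.round(4),S(p))
print(g,"ring dist",np.linalg.norm((r-sc)[:2]),"ptr",np.linalg.norm((pt-sc)[:2]),"angle",np.arctan2(*(sc-r)[:2]))
print("corners",[S(onz("wrist",*p,.011,c)) for p in((170,197),(303,197))])
```

```text
[[25, 149, 236], [29, 120, 247], [29, 120, 247], [22, 153, 218], [22, 154, 217], [26, 56, 246], [15, 150, 249]]
2796.5
[257 118] z.018 [-11.5 -35.4] z.046 [ -9.6 -40.7]
[215 122] z.018 [-17.3  23.1] z.046 [-14.9  14.1]
[232 192] z.018 [-118.7    8. ] z.046 [-1.1e+02 -1.0e-01]
[258 190] z.018 [-115.4  -30.9] z.046 [-106.8  -36.6]
[267 185] z.018 [-107.5  -44.7] z.046 [-99.5 -49.4]
ring [ 0.5451 -0.0906  0.094 ] [ -39.3 -273.6]
screw [0.6191 0.0636 0.095 ] [  19.2 -112.8]
ptr [ 0.5671 -0.0457  0.105 ] [ -21.8 -226.8]
kL [0.6292 0.2382 0.055 ] [12.1 61.9]
kR [0.6171 0.1071 0.055 ] [ 12.9 -69.8]
(448.5, 148.22727272727272) ring dist 0.17108929773394121 ptr 0.12108224166734012 angle 0.4470903370048273
corners [array([-129.5,  105.1]), array([-128.2,  -97.4])]
```

servo_tool(
  commands="0 0 0.007 -38 -54 40 0.4; 0 0 0 -38 -54 40 0.4; 0 0 0 0 0 55 0.4; 0 0 0 0 0 50 0.4; 0 0 0 0 0 0 0.4",
)

```text
time_s: 2.9
eef_pos: [0.4811, 0.1528, 0.1473]
eef_rot: [0.001, 0.999, -0.053, -0.005]
wrist_force: [-0.2, 1.4, 1.1]
opening: 0.401
grasp_force: 0.0
```

Run:
```python
from h import *
rel([.470,.178,.024])
```

```text
pos [0.4811 0.1528 0.1473] toolx yaw -0.1065 tilt z [-0.01  -0.001 -1.   ] F [-0.2  1.4  1.1] t 2.9 op 0.4
shift mm [-12.5 -24.2 123.4]
```

servo_tool(
  commands="0 -0.01 -0.008 -7 -12 20 0.4; 0 0 0 -6 -12 30 0.4; 0 0 0 0 0 35 0.4; 0 0 0 0 0 30 0.4; 0 0 0 0 0 0 0.4",
)

```text
time_s: 3.52
eef_pos: [0.4728, 0.1796, 0.0357]
eef_rot: [-0.0, 0.999, -0.049, -0.006]
wrist_force: [-0.3, -0.3, 0.3]
opening: 0.397
grasp_force: 0.0
```

Run:
```python
from h import *
rel([.470,.178,.024])
```

```text
pos [0.4728 0.1796 0.0357] toolx yaw -0.0979 tilt z [-0.013  0.001 -1.   ] F [-0.3 -0.3  0.3] t 3.52 op 0.4
shift mm [-2.4  1.8 11.7]
```

servo_tool(
  commands="0 0.013 0 0 0 9 0.4; 0 0 0 10 0 0 0.4; 0 0 0 10 0 0 0.4; 0 0 0 10 -1.5 0 0.4; 0 0 0 10 -1.5 0 0.4",
)

```text
time_s: 4.15
eef_pos: [0.5149, 0.1785, 0.028]
eef_rot: [0.0, 0.999, -0.049, 0.002]
wrist_force: [-0.9, 0.3, 0.7]
opening: 0.402
grasp_force: 0.5
```

servo_tool(
  commands="0 0 0 6 -1.5 0 0.4; 0 0 0 6 -1.5 0 0.4; 0 0 0 5 -1 0 0.4; 0 0 0 0 0 0 0.4",
)

```text
time_s: 4.65
eef_pos: [0.5315, 0.1809, 0.0277]
eef_rot: [0.0, 0.999, -0.049, 0.002]
wrist_force: [0.2, -0.0, 0.0]
opening: 0.402
grasp_force: 0.0
```

Run:
```python
from h import *
import pickle
rel([.5568,.175,.026])
c=calibration("wrist"); im=camera("wrist"); pickle.dump(c,open("w2.pkl","wb"))
cv2.imwrite("pics/w2.png",im)
```

```text
pos [0.5315 0.1809 0.0277] toolx yaw -0.0982 tilt z [ 0.003 -0.    -1.   ] F [ 0.2 -0.   0. ] t 4.65 op 0.4
shift mm [25.7  3.4  1.8]
```

View pics/w2.png

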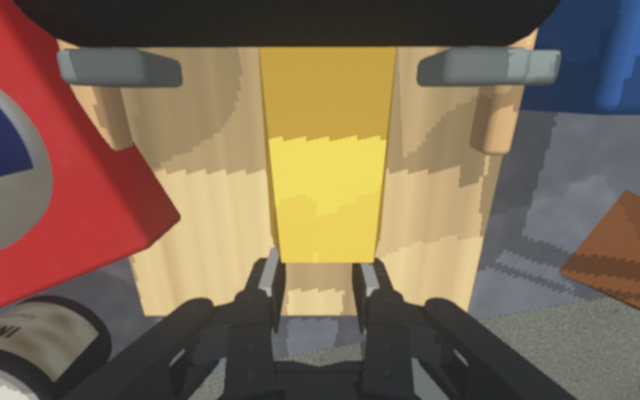

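The wrist view shows the wedge square to the stand. Its thick edge is at row 262 (u 278–378), about 10 mm right of the lane centre and clear of both lugs (inner edges at u 181 and 418). The roller still covers the thin end.

```bash
cat >> h.py <<'E'
O=np.array([.6111,.1778]); yaw=-.0985
Rz=np.array([[np.cos(yaw),-np.sin(yaw)],[np.sin(yaw),np.cos(yaw)]])
S=lambda p:(Rz.T@(np.array(p)[:2]-O)*1000).round(1)
W=lambda x,y:O+Rz@np.array([x,y])/1000
E
python3 - <<'E'
from h import *
import pickle
c=pickle.load(open("w2.pkl","rb"))
for n,u,v,z in (("wL",279,262,.050),("wR",378,262,.050),("kL near top edge",122,86,.057),("kR",480,82,.057),("kLin",181,80,.057),("kRin",418,75,.057)): print(n,S(onz("wrist",u,v,z,c)))
print("tcp",S(st()[0]["eef_pos"]))
E
```

```text
wL [-66.9  12. ]
wR [-67.  -31.2]
kL near top edge [ 5. 62.]
kR [  6.3 -60.4]
kLin [ 6.9 41.5]
kRin [  8.5 -39. ]
tcp [-79.8  -4.8]
```

servo_tool(
  commands="0 0 0 5 -1 0 0.4; 0 0 0 5 -1 0 0.4; 0 0 0 5 -1 0 0.4; 0 0 0 4 0 0 0.4; 0 0 0 0 0 0 0.4",
)

```text
time_s: 5.32
eef_pos: [0.5505, 0.182, 0.0277]
eef_rot: [0.0, 0.999, -0.049, 0.002]
wrist_force: [-2.0, 1.0, 1.3]
opening: 0.399
grasp_force: 0.6
```

servo_tool(
  commands="0 0 0 3 0 0 0.4; 0 0 0 2 0 0 0.4; 0 0 0 0 0 0 0.4",
)

```text
time_s: 5.7
eef_pos: [0.5553, 0.1815, 0.0278]
eef_rot: [0.0, 0.999, -0.049, 0.002]
wrist_force: [-2.9, 0.1, 1.9]
opening: 0.398
grasp_force: 1.5
```

Run:
```python
from h import *
import pickle
rel([.5568,.175,.026]); print("tcp",S(st()[0]["eef_pos"]))
c=calibration("wrist"); im=camera("wrist"); pickle.dump(c,open("w3.pkl","wb"))
t=camera("top"); cv2.imwrite("pics/top3f.png",t)
a=cv2.resize(t[165:255,235:365],(520,360),interpolation=cv2.INTER_CUBIC)
cv2.imwrite("pics/w3f.png",im); cv2.imwrite("pics/w3.png",np.vstack([cv2.resize(im,(520,325))[:240],a]))
```

```text
pos [0.5553 0.1815 0.0278] toolx yaw -0.0982 tilt z [ 0.003 -0.    -1.   ] F [-2.9  0.1  1.9] t 5.7 op 0.4
shift mm [2.1 6.3 1.8]
tcp [-55.9  -1.8]
```

View pics/w3.png

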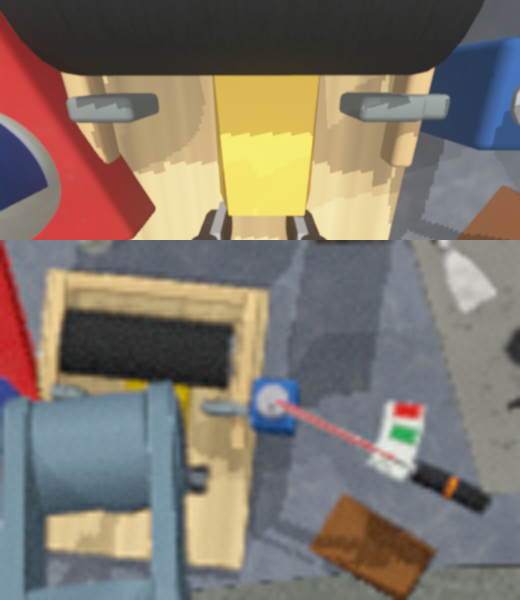

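The roller now stands clear of both lugs, with the wedge tip under it. I'll measure how far it moved in the two top pictures.

Run:
```python
from h import *
c=calibration("top")
for f in("pics/top0.png","pics/top3f.png"):
    g=cv2.cvtColor(cv2.imread(f),cv2.COLOR_BGR2GRAY).astype(float); r=[]
    for u in (257,263,275,283,288):
        col=g[178:206,u]; d=(col<70); i=np.where(d)[0]
        # subpixel edges at level 75
        a,b=i[0],i[-1]; L=75
        e1=178+a-1+(col[a-1]-L)/(col[a-1]-col[a]); e2=178+b+(L-col[b])/(col[b+1]-col[b])
        p1,p2=onz("top",u,e1,.055,c),onz("top",u,e2,.055,c); r.append((u,S(p1)[0],S(p2)[0],S(p1)[1]))
    print(f,np.array(r).round(1).tolist())
```

```text
pics/top0.png [[257.0, 76.2, 20.8, 57.2], [263.0, 76.6, 21.7, 35.9], [275.0, 77.2, 22.2, -6.7], [283.0, 77.0, 22.4, -35.1], [288.0, 76.2, 20.4, -52.9]]
pics/top3f.png [[257.0, 86.3, 30.5, 58.3], [263.0, 86.1, 30.2, 37.0], [275.0, 86.9, 31.3, -5.5], [283.0, 86.2, 30.3, -34.0], [288.0, 86.4, 31.5, -51.8]]
```

The roller moved up by about 9.5 mm evenly, so its axis is at about x = 59.5. I'll back off straight and rise.

servo_tool(
  commands="0 0 0 -5 0 0 0.4; 0 0 0 -10 0 0 0.4; 0 0 0 -20 0 0 0.4; 0 0 0 -5 0 -30 0.4; 0 0 0 0 0 -55 0.4",
)

```text
time_s: 6.42
eef_pos: [0.5121, 0.1852, 0.1112]
eef_rot: [0.001, 0.999, -0.049, -0.001]
wrist_force: [1.6, -0.3, -0.4]
opening: 0.401
grasp_force: 0.0
```

servo_tool(
  commands="0 0 0 0 0 -60 0; 0 0 0 0 0 -50 0; 0 0 0.12 0 0 0 0; 0 0 0.12 0 0 0 0; 0 0 0.11 0 0 0 0",
)

```text
time_s: 7.05
eef_pos: [0.5145, 0.1855, 0.2228]
eef_rot: [-0.0, 0.975, -0.224, 0.002]
wrist_force: [0.7, -0.4, 0.8]
opening: 0.0
grasp_force: 0.0
```

Run:
```python
from h import *
rel([.587,-.109,.205])
```

```text
pos [0.5145 0.1855 0.2228] toolx yaw -0.4518 tilt z [ 0.004 -0.    -1.   ] F [ 0.7 -0.4  0.8] t 7.05 op 0.0
shift mm [193.8 233.3  18.1]
```

servo_tool(
  commands="0 0 0 32 39 0 0; 0 0 0 32 39 0 0; 0 0 0 32 39 0 0; 0 0 0 32 39 0 0; 0 0 0 32 39 0 0",
)

```text
time_s: 7.68
eef_pos: [0.5744, -0.061, 0.2229]
eef_rot: [-0.0, 0.975, -0.222, 0.002]
wrist_force: [-0.2, 0.1, 0.8]
opening: -0.001
grasp_force: 0.0
```

servo_tool(
  commands="0 0 0 32 39 9 0; 0 0 0 0 0 9 0; 0 0 0 0 0 0 0",
)

```text
time_s: 8.05
eef_pos: [0.5854, -0.1079, 0.2037]
eef_rot: [-0.001, 0.975, -0.222, 0.0]
wrist_force: [0.1, -0.4, -0.2]
opening: -0.003
grasp_force: 0.0
```

Run:
```python
from h import *
import pickle
rel([.587,-.109,.205])
c=calibration("wrist"); im=camera("wrist"); pickle.dump(c,open("w4.pkl","wb"))
cv2.imwrite("pics/w4.png",im); cv2.imwrite("pics/top4.png",camera("top"))
```

```text
pos [ 0.5854 -0.1079  0.2037] toolx yaw -0.4487 tilt z [ 0.001  0.001 -1.   ] F [ 0.1 -0.4 -0.2] t 8.05 op -0.0
shift mm [ 1.9  0.3 -1.3]
```

View pics/w4.png

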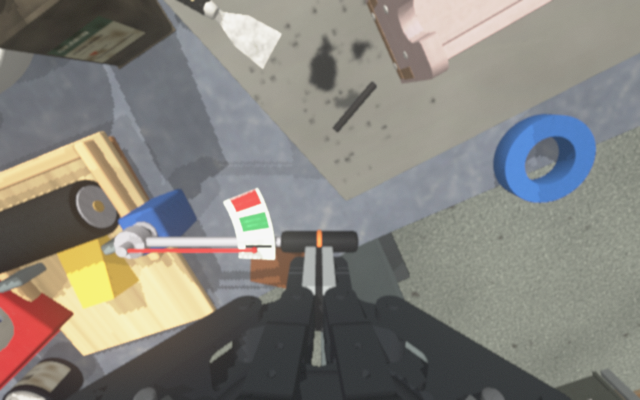

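The wrist view shows the grip level in the picture (u 282–357, row 241) with the ring at (319,239), so the tool is square to it. The pointer ends near (258,250) on the white scale, and the roller sits on the wedge at (90,230).

Run:
```python
from h import *
import pickle
c=pickle.load(open("w4.pkl","rb")); im=cv2.imread("pics/w4.png"); h=cv2.cvtColor(im,cv2.COLOR_BGR2HSV)
mo=cv2.inRange(h,(3,120,120),(20,255,255)); mo[:,:310]=0;mo[:,330:]=0; mo[:225]=0;mo[260:]=0
ys,xs=np.where(mo); print(xs.min(),xs.max(),ys.min(),ys.max()); col=im[222:262,300].max(1); print(col.tolist())
r=onz("wrist",xs.mean(),ys.mean(),.090,c); s=onz("wrist",130,240,.095,c)
print("ring",r,S(r),"screw",s,np.linalg.norm((r-s)[:2]))
o,R=st(); print("ring in tool mm",(R.T@(r-o["eef_pos"])*1000).round(1))
c2=calibration("top"); print("top px of ring",proj("top",r,c2))
# edges of grip: far edge (row min) and near edge tangents
for v in (231.5,251.5): print(v,(R.T@(onz("wrist",300,v,.090,c)-o["eef_pos"])*1000).round(1))
```

```text
316 321 230 247
[163, 161, 160, 159, 160, 162, 164, 155, 133, 93, 71, 69, 71, 73, 74, 77, 78, 84, 84, 84, 83, 80, 78, 76, 74, 73, 70, 69, 67, 70, 81, 92, 102, 103, 94, 81, 73, 73, 72, 73]
ring [ 0.54802524 -0.09057386  0.09      ] [ -36.4 -273.3] screw [0.62187648 0.06001629 0.095     ] 0.16772418056644003
ring in tool mm [-41.9   1.6 114.9]
top px of ring [347.6358082  226.21319047]
231.5 [-34.7 -15.1 114.9]
251.5 [-54.8 -15.5 114.9]
```

servo_tool(
  commands="0 0 0 0 1.5 40 0; 0 0 0 0 0 40 0; 0 0 0 0 0 35 0; 0 0 0 0 0 25 0; 0 0 0 0 0 0 0",
)

```text
time_s: 8.78
eef_pos: [0.5848, -0.1081, 0.0634]
eef_rot: [-0.001, 0.975, -0.221, -0.0]
wrist_force: [-0.5, 0.2, 0.9]
opening: -0.002
grasp_force: 0.0
```

servo_tool(
  commands="0 0 0 -6 0 0 0; 0 0 0 -6 0 0 0; 0 0 0 -6 0 0 0; 0 0 0 0 0 0 0",
)

```text
time_s: 9.28
eef_pos: [0.5699, -0.102, 0.0655]
eef_rot: [-0.0, 0.975, -0.222, 0.002]
wrist_force: [-0.3, -0.3, 0.4]
opening: 0.001
grasp_force: 0.0
```

servo_tool(
  commands="0 0 0 -4 0 0 0; 0 0 0 -4 0 0 0; 0 0 0 -4 0 0 0; 0 0 0 0 0 0 0; 0 0 0 0 0 0 0",
)

```text
time_s: 9.9
eef_pos: [0.5595, -0.0972, 0.065]
eef_rot: [-0.0, 0.975, -0.222, 0.002]
wrist_force: [0.8, -1.0, -0.0]
opening: -0.004
grasp_force: 0.6
```

Run:
```python
from h import *
import pickle
rel([.548,-.0906,.062]); o,R=st(); print("F tool",R.T@o["wrist_force"])
c=calibration("wrist"); im=camera("wrist"); pickle.dump(c,open("w5.pkl","wb"))
cv2.imwrite("pics/w5.png",im); t=camera("top"); cv2.imwrite("pics/top5.png",t)
```

```text
pos [ 0.5595 -0.0972  0.065 ] toolx yaw -0.4483 tilt z [ 0.003 -0.    -1.   ] F [ 0.8 -1.  -0. ] t 9.9 op -0.0
shift mm [-13.2  -1.    2.9]
F tool [1.19040176 0.54942839 0.01116514]
```

servo_tool(
  commands="0 0 0 -5 0 0 0; 0 0 0 -5 0 0 0; 0 0 0 -5 0 0 0; 0 0 0 -5 0 0 0; 0 0 0 0 0 0 0",
)

```text
time_s: 10.62
eef_pos: [0.5416, -0.0882, 0.0652]
eef_rot: [-0.0, 0.975, -0.222, 0.002]
wrist_force: [4.6, -1.0, -2.2]
opening: -0.004
grasp_force: 2.6
```

Run:
```python
from h import *
import pickle
rel([.548,-.0906,.062]); o,R=st(); print("F tool",R.T@o["wrist_force"])
c=calibration("wrist"); im=camera("wrist"); pickle.dump(c,open("w6.pkl","wb"))
cv2.imwrite("pics/w6f.png",im); t=camera("top"); cv2.imwrite("pics/top6.png",t)
cv2.imwrite("pics/w6.png",np.vstack([cv2.resize(im,(480,300)),cv2.resize(t[190:240,285:365],(480,300),interpolation=cv2.INTER_CUBIC)]))
```

```text
pos [ 0.5416 -0.0882  0.0652] toolx yaw -0.4482 tilt z [ 0.004 -0.    -1.   ] F [ 4.6 -1.  -2.2] t 10.62 op -0.0
shift mm [ 6.8 -0.6  3.2]
F tool [ 4.53812582 -1.10366824  2.24715538]
```

View pics/w6.png

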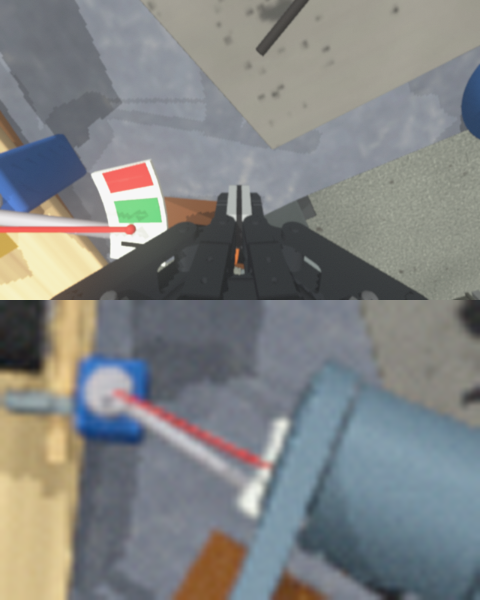

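The wrist crop shows the pointer tip at (131,230), with the black zero line at row 244 and the green band at rows 198–222. The tip is just short of green. With parallax and the 4.6 N force, I estimate a reading of about 0.13, so about 11 mm more travel is needed.

servo_tool(
  commands="0 0 0 -4 0 0 0; 0 0 0 -4 0 0 0; 0 0 0 -3 0 0 0; 0 0 0 0 0 0 0; 0 0 0 0 0 0 0",
)

```text
time_s: 11.35
eef_pos: [0.533, -0.0835, 0.0655]
eef_rot: [-0.001, 0.975, -0.222, 0.003]
wrist_force: [8.4, 0.2, -2.9]
opening: 0.0
grasp_force: 3.8
```

Run:
```python
from h import *
import pickle
rel([.548,-.0906,.062]); o,R=st(); print("F tool",R.T@o["wrist_force"],o["torque"])
c=calibration("wrist"); im=camera("wrist"); cv2.imwrite("pics/w7f.png",im)
def ang(f,c):
    h=cv2.cvtColor(cv2.imread(f),cv2.COLOR_BGR2HSV); out={}
    g=cv2.inRange(h,(45,90,60),(85,255,255)); n,l,s,ce=cv2.connectedComponentsWithStats(g); i=1+np.argmax(s[1:,4]); gp=ce[i]
    p=onz("wrist",*gp,.100,c); sc=np.array([.6205,.062]); d=p[:2]-sc
    print(f,"green",gp.round(1),s[i].tolist(),"r",np.linalg.norm(d).round(4),"ang cw from -y",np.arctan2(-d[0],-d[1]).round(3))
ang("pics/w4.png",pickle.load(open("w4.pkl","rb"))); ang("pics/w6f.png",pickle.load(open("w6.pkl","rb"))); ang("pics/w7f.png",c)
cv2.imwrite("pics/w7.png",cv2.resize(im[180:360,80:320],None,fx=2.5,fy=2.5))
```

```text
pos [ 0.533  -0.0835  0.0655] toolx yaw -0.4485 tilt z [ 0.007 -0.    -1.   ] F [ 8.4  0.2 -2.9] t 11.35 op 0.0
shift mm [16.5 -0.1  3.6]
F tool [ 7.44758618 -3.76306189  2.97343713] [-0.07762035 -1.35777405 -0.09647369]
pics/w4.png green [253.9 221.8] [240, 213, 28, 18, 343] r 0.1157 ang cw from -y 0.261
pics/w6f.png green [184.6 280.9] [153, 264, 62, 33, 1662] r 0.1168 ang cw from -y 0.403
pics/w7f.png green [188.1 272.3] [154, 258, 61, 32, 1462] r 0.1179 ang cw from -y 0.455
```

View pics/w7.png

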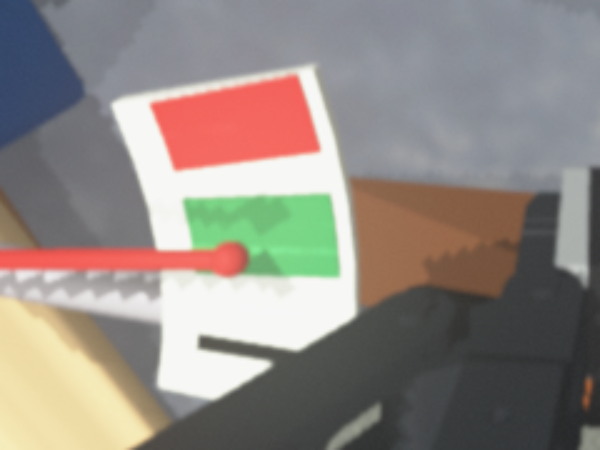

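The pointer is in the green band and the scale has turned 0.194 rad from rest, at 7.4 N. I'll hold it there.

servo_tool(
  commands="0 0 0 0 0 0 0; 0 0 0 0 0 0 0; 0 0 0 0 0 0 0; 0 0 0 0 0 0 0; 0 0 0 0 0 0 0",
)

```text
time_s: 12.02
eef_pos: [0.5331, -0.0836, 0.0655]
eef_rot: [-0.001, 0.975, -0.222, 0.003]
wrist_force: [8.9, 0.3, -2.7]
opening: 0.004
grasp_force: 3.8
```

servo_tool(
  commands="0 0 0 0 0 0 0; 0 0 0 0 0 0 0; 0 0 0 0 0 0 0; 0 0 0 0 0 0 0; 0 0 0 0 0 0 0",
)

```text
time_s: 12.65
eef_pos: [0.5331, -0.0835, 0.0655]
eef_rot: [-0.001, 0.975, -0.222, 0.003]
wrist_force: [9.1, -0.8, -2.6]
opening: -0.001
grasp_force: 3.8
```

servo_tool(
  commands="0 0 0 6 0 0 0; 0 0 0 6 0 0 0; 0 0 0 6 0 0 0; 0 0 0 6 0 0 0; 0 0 0 6 0 0 0",
)

```text
time_s: 13.28
eef_pos: [0.5582, -0.0964, 0.0647]
eef_rot: [-0.0, 0.975, -0.222, 0.001]
wrist_force: [0.7, -0.5, 1.1]
opening: 0.0
grasp_force: 0.5
```

servo_tool(
  commands="0 0 0 8 0 0 0; 0 0 0 10 0 0 0; 0 0 0 10 0 0 0; 0 0 0 0 0 -40 0; 0 0 0 0 0 -50 0",
)

```text
time_s: 13.9
eef_pos: [0.5826, -0.1084, 0.1544]
eef_rot: [-0.001, 0.975, -0.222, -0.0]
wrist_force: [1.3, 0.8, -0.0]
opening: -0.001
grasp_force: 0.0
```

servo_tool(
  commands="0 0 0 0 0 -50 0; 0 0 0 0 0 0 0; 0 0 0 0 0 0 0",
)

```text
time_s: 14.28
eef_pos: [0.5831, -0.1086, 0.2045]
eef_rot: [-0.0, 0.975, -0.222, 0.001]
wrist_force: [0.5, 0.5, -1.0]
opening: -0.002
grasp_force: 0.0
```

Run:
```python
from h import *
rel([.587,-.109,.205]); c=calibration("wrist"); im=camera("wrist"); cv2.imwrite("pics/w8.png",im)
h=cv2.cvtColor(im,cv2.COLOR_BGR2HSV); g=cv2.inRange(h,(45,90,60),(85,255,255)); n,l,s,ce=cv2.connectedComponentsWithStats(g); i=1+np.argmax(s[1:,4])
d=onz("wrist",*ce[i],.1,c)[:2]-[.6205,.062]; print("ang",np.arctan2(-d[0],-d[1]))
```

```text
pos [ 0.5831 -0.1086  0.2045] toolx yaw -0.4482 tilt z [ 0.002  0.    -1.   ] F [ 0.5  0.5 -1. ] t 14.28 op -0.0
shift mm [ 3.7 -1.3 -0.5]
ang 0.26098851369105397
```

View pics/w8.png

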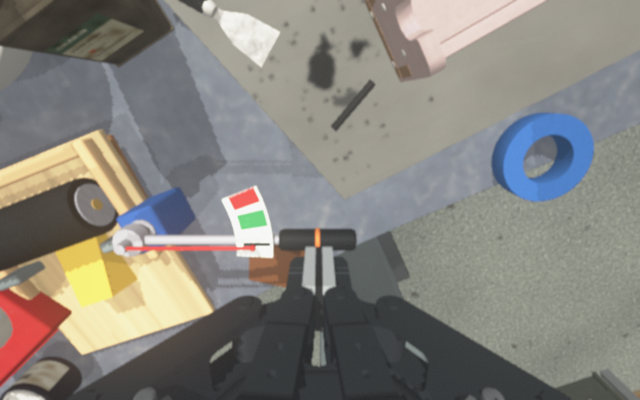

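The wrench is back at zero: the scale angle is 0.261, the same as at the start, and the pointer near (257,248) is unmoved. The roller still rests on the wedge at (90,230), so I'll hand in.

```bash
python3 -c "
from bench import *
print(hand_in())"
```

```text
the job is handed in; nothing more can be done
None
```

The job is handed in after about 14 s of robot time: the roller rests on the wedge about 9.5 mm clear of both lugs, and the wrench was held near 0.19 rad (mid green) for over a second, then sprang back to zero with the screw unturned; the hand-in gave no verdict.

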